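Sort the mixed sweets back into their display bins

ROBOT

A 6-joint arm with a two-finger parallel gripper is mounted at the origin on the work surface. World frame = base frame: x ahead of the robot, y to its left, z up, the work surface at z = 0. Lengths are in m, angles in degrees, forces in N, time in s.
With the tool pointing down it reaches from about 0.4 to 0.825 m from the base axis. Payload 7 kg.
Tool frame: the origin (TCP) lies between the finger pads; the fingertips stand 19 mm ahead of it and the grasp point (between the pads) is the TCP; z points along the fingers, y is the line along which they close (so a half turn about z gives the same grasp; the last joint's range is limited). The gripper opens to 88 mm and grips with 3 to 60 N. Pads are 19 mm wide; open, the fingers measure 130 mm over their backs; the gripper's body (78 mm by 193 mm) begins 47 mm behind the grasp point.
Start: joints at [84.517, 20.546, 0.682, 0, -70.136, -16.507], TCP at [0.253, 0.626, 0.223] pointing down, gripper open.
Joint ranges: [-176.03, 176.03], [-82.01, 121.73], [-58.28, 71.71], [-173.87, 95.51], [-174.79, -0.11], [-173.66, 173.66]. Speed limits (degrees/s): [136.94, 136.94, 172.46, 180, 180, 180].

INTERFACE

Orientations are given as [roll, pitch, yaw] about the fixed x, y, z axes, in that order (R = Rz(yaw) Ry(pitch) Rx(roll)).
In Python, from plant import r gives the robot as it stands. The module is installed in compiled form; this text tells all that it offers.
- The arm moves only by the shell command python3 -m pendant 'ROWS' [OPENING] [FORCE]. ROWS is JSON, a list of rows, each a list of 6 numbers: the shift along the tool's x, y, z in mm, then the turn, a rotation vector about the tool's x, y, z in rad. In form: [[tx, ty, tz, wx, wy, wz], ...]. A call has 1 to 20 rows; each row is the pose to reach, as a shift and turn from the pose commanded when the call began, along the tool's axes at that moment; what a row does not reach only later rows make up. A row lasts 1/8 s, in which the tool goes at most 62.5 mm and 10.7 degrees, less where a joint would pass 70% of its speed; a pose out of reach is approached as far as the arm can. A call with a gripper value outside its range is refused whole. OPENING is the finger opening in mm, from 0 to 87.6, set as the call begins (- or left out, the last holds). The fingers move at their own pace and stop on an object; FORCE is the grip in N (left out, the last holds). Time passes only in rows, so rows that repeat a pose let the fingers close. It gives the time, the measured TCP pose, the force, the opening and the grip force at its end, in the units of the state.
- r.get_state(): the state, without advancing time (a new reading comes with each control period).
- r.capture(name): name is "scene" or "side" or "wrist"; returns the picture (480x640x3 uint8, red, green, blue); there is no depth.
- r.camera_params(name): a dict with "mtx" (3x3 intrinsics, pixels), "rvec" (rotation vector, rad) and "tvec" (3), from world to camera coordinates, as OpenCV has them; the wrist camera has in their place "mount" (4x4, takes a point from camera to tool coordinates, whose origin is the TCP and whose axes are the flange's). Camera axes: x right, y down, z forward; pixel columns grow to the right and rows downward; lengths in m; the calibration is good to about 2 mm. A picture is of the moment at which its call begins: read the wrist's pose just before it. camera_params takes no time and is no camera call.
- r.close_job(): hands the job in; it is judged then, once.
The state is a dict: "time_s": time; "joints": joint angles; "qd": joint speeds; "joint_torque": joint torques, N m; "tcp_pos": TCP position; "eef_rot": TCP orientation; "contact_force": force on the tool from outside, world axes, zero at the start; "moment": the same for the moment, N m; "gripper_width": finger opening in m; "gripper_force": force on a finger pad.
Only numpy, scipy, OpenCV 4.12 (cv2) and the standard library are available. Lean on these libraries where they do the work, as an engineer would, in place of code of your own. Each camera call takes 0.05 s, during which the arm holds its last target. There are 200 camera calls.

TASK

Customers have left a mixed handful of packed sweets on the counter: put the two flat tins, the two cartons and the tub back into the black bins, each in the bin that already shows one of its kind. Everything should stand right way up and flat on the floor of its bin, nothing stacked or leaning, and leave the lolly jar and the card terminal where they are.

Things in the scene. Friction and masses are not known exactly. Their poses are not given: they have to be found in the camera images.
- tin_1: flat round pastille tin of plain yellowish metal, standing lid up: 50 mm diameter, 30 mm tall, 40 to 85 g. Origin: centre of its underside; z up along its axis. The two loose tins are alike.
- tin_2: flat round pastille tin of plain yellowish metal, standing lid up: 50 mm diameter, 30 mm tall, 40 to 85 g. Origin: centre of its underside; z up along its axis. The two loose tins are alike.
- carton_1: small cardboard carton with a pale paper band, lying flat: 56 mm long (its x), 40 mm wide (its y), 32 mm tall, 35 to 70 g. Origin: centre of its underside; z up. Its yaw varies. The two loose cartons are alike.
- carton_2: small cardboard carton with a pale paper band, lying flat: 56 mm long (its x), 40 mm wide (its y), 32 mm tall, 35 to 70 g. Origin: centre of its underside; z up. Its yaw varies. The two loose cartons are alike.
- tub: round white plastic tub with a lid, standing upright: 64 mm tall; lid 48 mm diameter (top 12 mm), body below it tapering from 47 to 43 mm at the foot, 60 to 125 g. Origin: centre of its underside; z up along its axis.
- tin_bin: fixed low open black bin, known by the sample tin fixed in its far end (centre x = +72 mm, y = 0, top 34 mm above the counter); else like the other two. Outside 220 (x) by 123 (y) by 30 mm tall, walls and floor 4 mm. Origin: centre of underside; x along its length, away from the robot, within 5 deg. Room for two more tins in a row at x = +8 and -62 mm.
- carton_bin: fixed low open black bin, known by the sample carton fixed in its far end (centre x = +72 mm, y = 0, top 36 mm above the counter); else like the other two. Outside 220 (x) by 123 (y) by 30 mm tall, walls and floor 4 mm. Origin: centre of underside; x along its length, away from the robot, within 5 deg. Room for two more cartons in a row at x = +8 and -62 mm, 56 mm side along x.
- tub_bin: fixed low open black bin, known by the sample tub fixed in its far end (centre x = +72 mm, y = 0, top 68 mm above the counter); else like the other two. Outside 220 (x) by 123 (y) by 30 mm tall, walls and floor 4 mm. Origin: centre of underside; x along its length, away from the robot, within 5 deg. Room for two more tubs in a row at x = +8 and -62 mm.
- jar: bystander: clear round jar, 90 mm diameter, 120 mm tall, with lollipops standing in it to 146 mm, loose, on the far side of the counter. Origin: centre of its underside. Not to be moved.
- terminal: bystander: black card terminal lying flat, 150 (its x) by 75 by 30 mm, loose, on the far side of the counter. Origin: centre of its underside. Not to be moved.

How it is judged:
By the outcome, as a careful person would: the job done as asked, in the order asked, and still so for the second after the job is handed in, with the robot touching nothing.
It also fails if it takes over 139 s, if anything falls off the work surface, if the arm or the gripper's body presses on something with over 40 N, if the wrist force passes 120 N, or if a joint passes its speed limit or range.

## Working session

There is one attempt and no reset: what is moved stays moved. The work goes in short steps, Python scripts to look and compute and a shell command to move; the robot and the scene stay as the last step left them, time stands still between calls to the robot, and variables do not carry over. Pictures are saved under pics/ and viewed, at most 14 in all, crops included, and the job is handed in when it is done.

```bash
mkdir -p pics; cat > h.py <<'E'
import numpy as np, cv2
from plant import r
from scipy.spatial.transform import Rotation as R
def cam(name,st=None):
    p=r.camera_params(name); K=np.array(p['mtx'],float)
    if 'rvec' in p:
        Rm=cv2.Rodrigues(np.array(p['rvec'],float))[0]; t=np.array(p['tvec'],float).ravel()
        return K,Rm.T,-Rm.T@t
    st=st or r.get_state(); M=np.array(p['mount']); T=np.eye(4)
    T[:3,:3]=R.from_euler('xyz',st['eef_rot'],degrees=True).as_matrix(); T[:3,3]=st['tcp_pos']
    T=T@M; return K,T[:3,:3],T[:3,3]
def ray(c,uv,z):
    K,A,o=c; d=A@np.linalg.inv(K)@np.array([uv[0],uv[1],1.]); return o+d*(z-o[2])/d[2]
def proj(c,P):
    K,A,o=c; q=K@(A.T@(np.array(P)-o)); return q[:2]/q[2]
def shot(name,fn):
    st=r.get_state(); im=r.capture(name); cv2.imwrite('pics/'+fn,im[:,:,::-1]); return im,cam(name,st)
E
python3 - <<'E'
from h import *
print(r.get_state())
for n in ('scene','side','wrist'):
    im,c=shot(n,n+'0.png'); print(n,c[2].round(3),c[1][:,2].round(3),c[0][0,0])
print(r.camera_params('wrist')['mount'])
E
```

```text
{'time_s': 0.0, 'joints': array([ 8.45169659e+01,  2.05926793e+01,  6.34438302e-01, -2.22715005e-02,
       -7.01369942e+01, -1.65054831e+01]), 'qd': array([ 0.10674501,  0.04638314, -0.0179032 , -0.01060893, -0.01071183,
        0.07387409]), 'joint_torque': array([ 2.09843631e-03, -5.82705474e+01,  2.93064952e+01,  6.99726373e+00,
        7.04070000e-03, -1.56944425e-04]), 'tcp_pos': array([0.2525757 , 0.62542087, 0.22200695]), 'eef_rot': array([ 1.79902740e+02, -6.98609100e-03, -2.19960959e+01]), 'contact_force': array([-0.02081569, -0.3120155 ,  0.56682208]), 'moment': array([-0.01248289, -0.03468731,  0.04807999]), 'gripper_force': 0.0, 'gripper_width': 0.08759746651448447}
scene [ 1.462 -0.589  0.94 ] [-0.633  0.407 -0.659] 560.9317286936762
side [0.391 0.753 0.739] [ 0.197 -0.719 -0.667] 464.25359459158153
wrist [0.324 0.597 0.384] [-0.265  0.105 -0.958] 360.58189212429386
[[ 3.86367252e-04 -9.58400291e-01 -2.85427280e-01  7.64694946e-02]
 [ 9.99999628e-01  1.50082007e-04  8.49703184e-04  1.98815108e-05]
 [-7.71518280e-04 -2.85427502e-01  9.58399993e-01 -1.61597494e-01]
 [ 0.00000000e+00  0.00000000e+00  0.00000000e+00  1.00000000e+00]]
```

View pics/scene0.png

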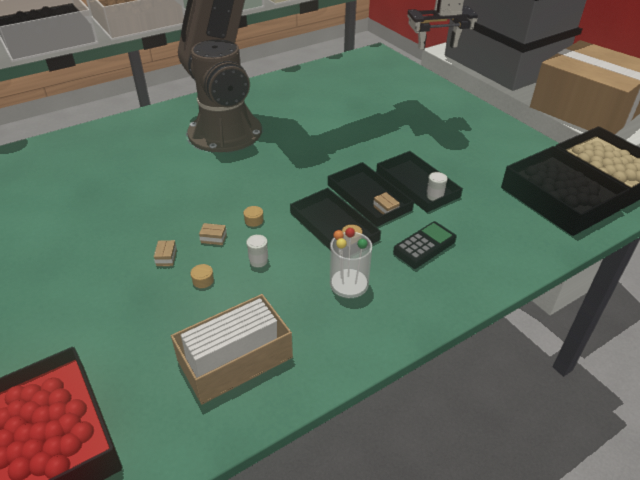

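View pics/side0.png

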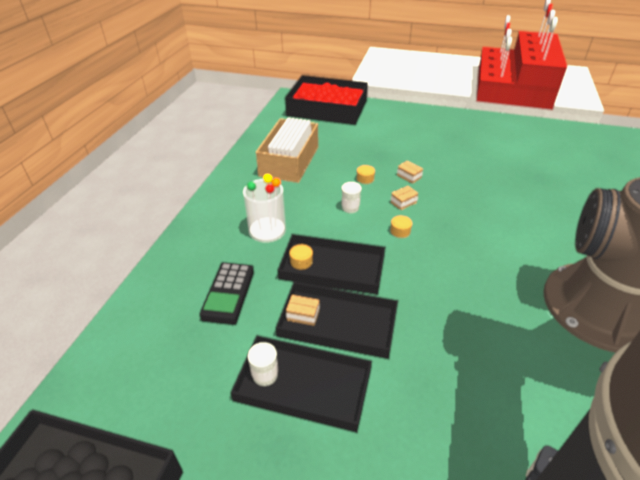

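The scene view shows tins at about (202,277) and (254,217), cartons at (165,253) and (212,234), and the tub at (258,250). Tin bin is at (335,220), carton bin at (370,192) and tub bin at (420,180). The side view agrees. Next I'll get coarse positions.

```bash
python3 - <<'E'
from h import *
S=cam('scene');D=cam('side')
def tri(a,b):
    def d(c,uv): v=c[1]@np.linalg.inv(c[0])@np.array([*uv,1.]); return v/np.linalg.norm(v)
    u,v=d(S,a),d(D,b); s=np.linalg.lstsq(np.c_[u,-v],D[2]-S[2],rcond=None)[0]
    p,q=S[2]+u*s[0],D[2]+v*s[1]; return ((p+q)/2).round(3),round(float(np.linalg.norm(p-q)),4)
for n,a,b in [('tinA',(202,277),(366,174)),('tinB',(254,217),(401,227)),('cA',(165,253),(410,172)),('cB',(212,234),(404,197)),('tub',(258,251),(351,198)),
 ('jar',(350,284),(267,229)),('term',(425,244),(228,293)),('tinS',(352,233),(301,257)),('carS',(386,204),(303,311)),('tubS',(437,187),(263,364))]:
    print(n,*tri(a,b))
for n,pts in [('tinbin',[(289,236),(385,242),(379,290),(279,264)]),('cbin',[(289,288),(397,298),(389,354),(277,322)]),('tubbin',[(255,338),(371,372),(358,427),(232,394)])]:
    print(n,[ray(D,p,.03)[:2].round(3).tolist() for p in pts])
E
```

```text
tinA [ 0.566 -0.328  0.012] 0.0051
tinB [ 0.438 -0.126  0.011] 0.0043
cA [ 0.447 -0.369  0.014] 0.0022
cB [ 0.447 -0.246  0.015] 0.0014
tub [ 0.576 -0.186  0.03 ] 0.0026
jar [ 0.756 -0.048 -0.001] 0.005
term [0.756 0.178 0.011] 0.0009
tinS [0.637 0.045 0.021] 0.0005
carS [0.588 0.189 0.018] 0.0003
tubS [0.617 0.335 0.034] 0.003
tinbin [[0.682, -0.006], [0.464, -0.043], [0.451, 0.105], [0.673, 0.087]]
cbin [[0.63, 0.148], [0.412, 0.117], [0.406, 0.253], [0.625, 0.237]]
tubbin [[0.652, 0.283], [0.43, 0.298], [0.432, 0.401], [0.647, 0.4]]
```

View pics/wrist0.png

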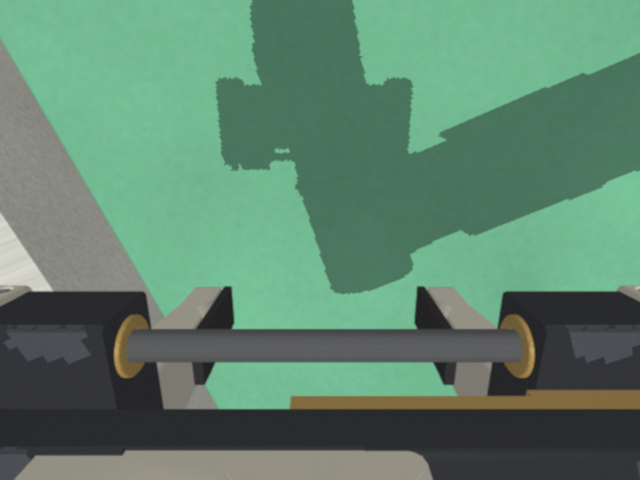

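The wrist view shows only shadow and the fingers, so the useful field is the upper half (rows below 290). I'll move above the bins.

```bash
python3 -m pendant '[[15,14,-4,0,0,-0.02],[50,45,-14,0,0,-0.06],[92,83,-25,0,0,-0.12],[138,125,-37,0,0,-0.18],[184,166,-49,0,0,-0.24],[230,208,-61,0,0,-0.3],[276,249,-74,0,0,-0.34],[318,287,-85,0,0,-0.36],[350,316,-94,0,0,-0.38],[368,332,-98,0,0,-0.384],[368,332,-98,0,0,-0.384],[368,332,-98,0,0,-0.384]]'
python3 - <<'E'
from h import *
im,c=shot('wrist','bins.png'); print(r.get_state()['joints'].round(1))
E
```

```text
time_s: 1.65
tcp_pos: [0.4693, 0.1799, 0.3209]
eef_rot: [-180.0, 0.0, -0.0]
contact_force: [0.9, -0.0, 0.1]
gripper_width: 0.0877
gripper_force: 0.0
[ 43.4   1.1 -11.1  -0.  -77.8  46.6]
```

View pics/bins.png

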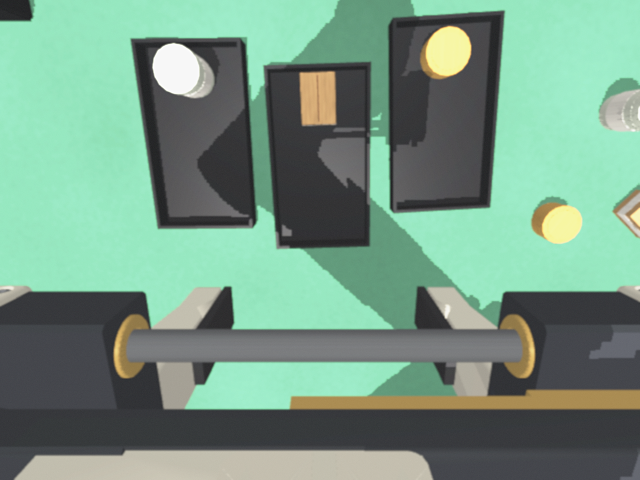

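All three bins are in full view, with rim corners around (135,40)-(255,228) for tubs, (265,65)-(370,247) for cartons and (390,15)-(503,210) for tins, each with its sample at the far end. I'll measure them and move on to look at the loose goods.

```bash
cat > bins.py <<'E'
from h import *
im=cv2.imread('pics/bins.png'); 
st=dict(eef_rot=[180,0,0],tcp_pos=[.4693,.1799,.3209]); c=cam('wrist',st)
hsv=cv2.cvtColor(im,cv2.COLOR_BGR2HSV)
green=cv2.inRange(hsv,(60,50,40),(95,255,255)); m=255-green; m[262:]=0; m[:12]=np.where(np.arange(640)<100,0,m[:12])
m=cv2.morphologyEx(m,cv2.MORPH_OPEN,np.ones((5,5)))
for k in cv2.findContours(m,cv2.RETR_EXTERNAL,cv2.CHAIN_APPROX_NONE)[0]:
    if cv2.contourArea(k)<6000: continue
    h=cv2.convexHull(k)
    P=np.array([ray(c,p,.03)[:2] for p in h[:,0]],np.float32)*1000
    (x,y),(w,hh),a=cv2.minAreaRect(P); 
    q=cv2.approxPolyDP(h,8,True)[:,0]; W=[ray(c,p,.03)[:2].round(4).tolist() for p in q]
    print('rect',round(x,1),round(y,1),round(w,1),round(hh,1),round(a,1),'corners',q.tolist(),W)
E
python3 bins.py
python3 -m pendant '[[-1,12,0,0,0,0],[-3,40,0,0,0,0],[-5,90,0,0,0,0],[-7,140,0,0,0,0],[-9,190,0,0,0,0],[-11,240,0,0,0,0],[-13,290,0,0,0,0],[-15,340,0,0,0,0],[-17,385,0,0,0,0],[-19,415,0,0,0,0],[-20,430,0,0,0,0],[-20,430,0,0,0,0],[-20,430,0,0,0,0]]'
python3 - <<'E'
from h import *
im,c=shot('wrist','obj.png'); print(r.get_state()['joints'].round(1),r.get_state()['tcp_pos'])
E
```

```text
rect 516.6 184.8 218.7 121.4 1.7 corners [[369, 63], [368, 244], [277, 248], [264, 66]] [[0.6264, 0.1284], [0.4113, 0.122], [0.4058, 0.2413], [0.6232, 0.2482]]
rect 542.7 332.0 217.6 126.1 0.4 corners [[239, 38], [254, 222], [158, 227], [132, 39]] [[0.6517, 0.2748], [0.4408, 0.2696], [0.4342, 0.3938], [0.6506, 0.3945]]
rect 566.0 38.8 218.2 125.1 3.3 corners [[502, 12], [489, 205], [393, 211], [392, 20]] [[0.6773, -0.0159], [0.463, -0.0297], [0.4552, 0.0917], [0.6695, 0.1046]]
time_s: 3.32
tcp_pos: [0.4498, -0.2491, 0.321]
eef_rot: [-180.0, -0.0, 0.1]
contact_force: [-0.0, 0.1, 0.2]
gripper_width: 0.0877
gripper_force: 0.0
[ -7.1   2.3  -9.8  -0.  -77.9  97.1] [ 0.44985655 -0.24894941  0.3210624 ]
```

View pics/obj.png

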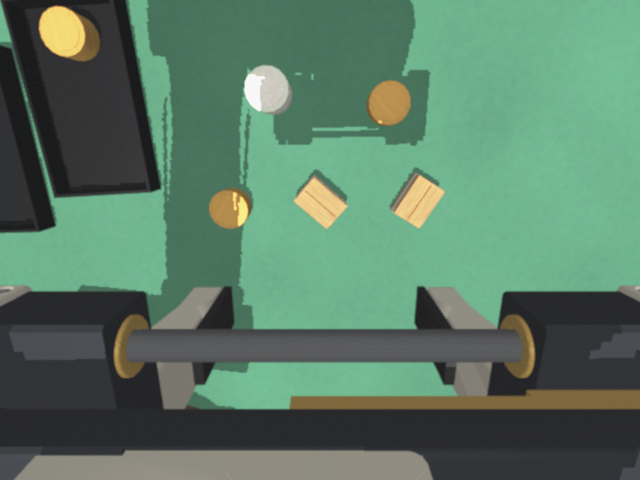

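The loose goods are all visible: tub (267,90), tins (389,103) and (230,209), cartons (321,201) and (418,200), and the tin bin's far end at top left. Measuring them now.

```bash
python3 - <<'E'
from h import *
im=cv2.imread('pics/obj.png'); c=cam('wrist',dict(eef_rot=[180,0,0.05],tcp_pos=[.4498,-.249,.321]))
hsv=cv2.cvtColor(im,cv2.COLOR_BGR2HSV)
for (u,v) in [(267,90),(389,103),(230,209),(310,195),(410,195),(100,100),(300,120)]: print((u,v),hsv[v,u])
green=cv2.inRange(hsv,(60,60,30),(95,255,255)); m=255-green; m[262:]=0; m[:,:165]=0
org=cv2.inRange(hsv,(5,60,80),(32,255,255)); org[262:]=0; org[:,:165]=0
m=cv2.morphologyEx(m,cv2.MORPH_OPEN,np.ones((5,5)))
for nm,mm,z in (('sil@15',m,.015),('sil@32',m,.032),('orange@31',org,.031)):
  for k in cv2.findContours(mm,cv2.RETR_EXTERNAL,cv2.CHAIN_APPROX_NONE)[0]:
    if cv2.contourArea(k)<500: continue
    P=np.array([ray(c,p,z)[:2] for p in cv2.convexHull(k)[:,0]],np.float32)*1000
    (x,y),(w,h),a=cv2.minAreaRect(P); Mo=cv2.moments(k); 
    print(nm,[round(Mo['m10']/Mo['m00']),round(Mo['m01']/Mo['m00'])],'rect',round(x,1),round(y,1),round(w,1),round(h,1),round(a,1))
E
```

```text
(267, 90) [ 21  16 211]
(389, 103) [ 18 145 186]
(230, 209) [ 19 146 177]
(310, 195) [ 15 122 219]
(410, 195) [ 20 106 238]
(100, 100) [ 0  0 53]
(300, 120) [ 75  94 117]
sil@15 [230, 208] rect 437.1 -124.7 53.2 58.2 61.2
sil@15 [320, 202] rect 444.4 -244.7 61.4 46.1 49.1
sil@15 [417, 200] rect 447.2 -370.1 51.2 60.3 58.9
sil@15 [388, 103] rect 565.8 -327.2 50.9 54.7 0.1
sil@15 [268, 90] rect 580.1 -181.9 54.4 57.6 0.1
sil@32 [230, 208] rect 440.3 -129.2 51.3 56.1 61.2
sil@32 [320, 202] rect 447.4 -244.9 59.1 44.4 49.1
sil@32 [417, 200] rect 450.1 -365.7 49.3 58.1 58.9
sil@32 [388, 103] rect 564.4 -324.4 49.1 52.7 0.1
sil@32 [268, 90] rect 578.2 -184.3 52.4 55.5 0.1
orange@31 [230, 208] rect 439.0 -130.1 49.7 55.0 23.7
orange@31 [320, 202] rect 446.5 -244.4 57.3 41.3 49.0
orange@31 [418, 201] rect 448.4 -368.3 42.3 57.0 58.9
orange@31 [388, 103] rect 564.5 -324.7 49.4 50.4 2.0
```

Wrist and two-view estimates agree within about 2 mm, and the sizes match those given. Targets in mm:

| Item | Pick (x, y) | Yaw | Place (x, y) |
|---|---|---|---|
| Tin A | (566, -327.5) | | (574, 39.3) |
| Tin B | (437.5, -126) | | (504, 35) |
| Carton A | (448.5, -368.5) | -31 | (524.6, 185) |
| Carton B | (446.5, -244.5) | 49 | (454.6, 183) |
| Tub | (577.5, -184.5) | | (550.7, 332) |

Bin yaws are 3.4, 1.7 and 0.8 degrees. Starting with tin A.

```bash
python3 -m pendant '[[30,20,10,0,0,0],[70,48,40,0,0,0],[105,70,80,0,0,0],[116,78,125,0,0,0],[116,78,170,0,0,0],[116,78,210,0,0,0],[116,78,245,0,0,0],[116,78,270,0,0,0],[116,78,285,0,0,0],[116,78,294,0,0,0],[116,78,298,0,0,0],[116,78,298,0,0,0],[116,78,298,0,0,0]]'
python3 -m pendant '[[0,0,0,0,0,0],[0,0,0,0,0,0],[0,0,0,0,0,0],[0,0,0,0,0,0],[0,0,0,0,0,0],[0,0,0,0,0,0]]' 40 20
```

```text
time_s: 5.0
tcp_pos: [0.5663, -0.328, 0.0238]
eef_rot: [180.0, -0.1, 0.0]
contact_force: [-0.4, 0.3, 0.4]
gripper_width: 0.0874
gripper_force: 0.0
time_s: 5.75
tcp_pos: [0.5658, -0.3278, 0.023]
eef_rot: [-180.0, 0.0, 0.0]
contact_force: [-0.6, 0.2, 0.0]
gripper_width: 0.048
gripper_force: 20.0
```

Grip is 20 N at 48 mm, against 50 mm expected. I'll lift and check.

```bash
python3 -m pendant '[[0,0,-4,0,0,0],[0,0,-15,0,0,0],[0,0,-40,0,0,0],[0,0,-75,0,0,0],[0,0,-105,0,0,0],[0,0,-120,0,0,0],[0,0,-120,0,0,0],[0,0,-120,0,0,0]]'
python3 - <<'E'
from h import *
st=r.get_state();print(st['gripper_width'],st['tcp_pos'])
a,c=shot('scene','s1.png'); b,d=shot('side','d1.png'); 
crops=[]
for im,cc in((a,c),(b,d)):
    u,v=proj(cc,st['tcp_pos']).astype(int); print(u,v)
    k=im[max(0,v-60):v+60,max(0,u-80):u+80]; crops.append(cv2.resize(k,(400,300)))
cv2.imwrite('pics/grip1.png',np.hstack(crops)[:,:,::-1])
E
```

```text
time_s: 6.75
tcp_pos: [0.5651, -0.3274, 0.1417]
eef_rot: [-180.0, 0.1, -0.0]
contact_force: [0.1, 0.4, -0.4]
gripper_width: 0.0483
gripper_force: 20.0
0.04826245654487833 [ 0.56505054 -0.32742039  0.1416621 ]
193 233
368 132
```

View pics/grip1.png

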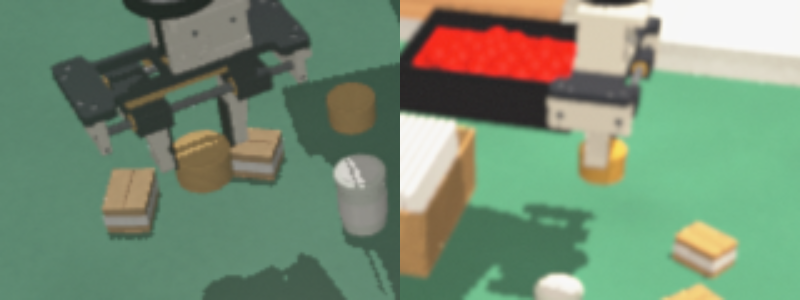

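Tin A is held upright and centred between the fingers, at about (205,160) in the left half. Taking it to the tin bin's far slot.

```bash
python3 -m pendant '[[0,-12,0,0,0,0],[1,-40,0,0,0,-0.01],[2,-85,0,0,0,-0.02],[3,-135,0,0,0,-0.03],[4,-185,0,0,0,-0.04],[5,-235,0,0,0,-0.05],[6,-285,0,0,0,-0.059],[7,-325,0,0,0,-0.059],[8,-352,0,0,0,-0.059],[8,-366,0,0,0,-0.059],[8,-366,20,0,0,-0.059],[8,-366,50,0,0,-0.059],[8,-366,80,0,0,-0.059],[8,-366,100,0,0,-0.059],[8,-366,108,0,0,-0.059],[8,-366,112,0,0,-0.059],[8,-366,114,0,0,-0.059],[8,-366,115,0,0,-0.059],[8,-366,116,0,0,-0.059],[8,-366,116,0,0,-0.059]]'
```

```text
time_s: 9.35
tcp_pos: [0.5738, 0.0383, 0.0272]
eef_rot: [-180.0, -0.0, 3.4]
contact_force: [-0.3, -0.3, -0.5]
gripper_width: 0.0482
gripper_force: 20.0
```

```bash
python3 -m pendant '[[0,0,0.5,0,0,0],[0,0,1,0,0,0],[0,0,1,0,0,0]]'
python3 -m pendant '[[0,0,1,0,0,0],[0,0,1,0,0,0],[0,0,1,0,0,0],[0,0,-3,0,0,0],[0,0,-15,0,0,0],[0,0,-45,0,0,0],[0,0,-85,0,0,0],[0,0,-115,0,0,0],[0,0,-125,0,0,0],[0,0,-125,0,0,0]]' 58 20
python3 - <<'E'
from h import *
st=r.get_state();print(st['tcp_pos'])
b,d=shot('side','d2.png'); cv2.imwrite('pics/d2c.png',cv2.resize(b[220:320,260:410],(600,400))[:,:,::-1])
E
```

```text
time_s: 9.72
tcp_pos: [0.5739, 0.0383, 0.0268]
eef_rot: [180.0, -0.0, 3.4]
contact_force: [-2.7, 0.2, 7.6]
gripper_width: 0.0477
gripper_force: 20.0
time_s: 10.98
tcp_pos: [0.5739, 0.0384, 0.1517]
eef_rot: [-180.0, -0.1, 3.4]
contact_force: [-0.5, -0.4, -1.0]
gripper_width: 0.058
gripper_force: 0.0
[0.57387389 0.03839093 0.15172532]
```

View pics/d2c.png

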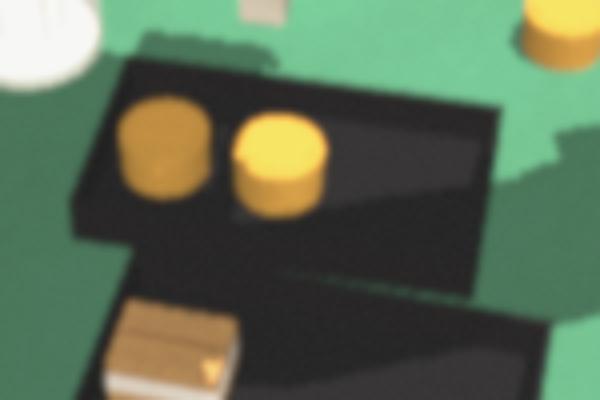

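Tin A sits flat in the bin beside the sample at (280,165). Next, tin B.

```bash
python3 -m pendant '[[-8,9,0,0,0,0.01],[-30,33,0,0,0,0.02],[-65,70,0,0,0,0.03],[-100,107,0,0,0,0.04],[-130,139,0,0,0,0.05],[-146,156,10,0,0,0.059],[-146,156,35,0,0,0.059],[-146,156,65,0,0,0.059],[-146,156,92,0,0,0.059],[-146,156,112,0,0,0.059],[-146,156,123,0,0,0.059],[-146,156,128,0,0,0.059],[-146,156,128,0,0,0.059],[-146,156,128,0,0,0.059]]' 87.6
python3 -m pendant '[[0,0,0,0,0,0],[0,0,0,0,0,0],[0,0,0,0,0,0],[0,0,0,0,0,0],[0,0,0,0,0,0],[0,0,0,0,0,0]]' 40 20
python3 -m pendant '[[0,0,-4,0,0,0],[0,0,-15,0,0,0],[0,0,-40,0,0,0],[0,0,-75,0,0,0],[0,0,-105,0,0,0],[0,0,-120,0,0,0],[0,0,-120,0,0,0],[0,0,-120,0,0,0]]'
```

```text
time_s: 12.78
tcp_pos: [0.4377, -0.1261, 0.0235]
eef_rot: [-180.0, -0.1, 0.0]
contact_force: [-1.0, 0.5, 0.3]
gripper_width: 0.0877
gripper_force: 0.0
time_s: 13.52
tcp_pos: [0.4372, -0.1261, 0.023]
eef_rot: [180.0, 0.0, 0.0]
contact_force: [-0.4, 0.2, 0.7]
gripper_width: 0.0482
gripper_force: 20.0
time_s: 14.52
tcp_pos: [0.4367, -0.1261, 0.1426]
eef_rot: [-180.0, 0.0, -0.0]
contact_force: [-0.4, 0.6, -0.9]
gripper_width: 0.0479
gripper_force: 20.0
```

```bash
python3 -m pendant '[[4,-9,0,0,0,0],[14,-34,0,0,0,-0.02],[30,-72,0,0,0,-0.04],[46,-110,0,0,0,-0.059],[60,-144,0,0,0,-0.059],[67,-161,0,0,0,-0.059],[67,-161,20,0,0,-0.059],[67,-161,50,0,0,-0.059],[67,-161,80,0,0,-0.059],[67,-161,100,0,0,-0.059],[67,-161,108,0,0,-0.059],[67,-161,112,0,0,-0.059],[67,-161,114,0,0,-0.059],[67,-161,115,0,0,-0.059],[67,-161,116,0,0,-0.059],[67,-161,116.5,0,0,-0.059],[67,-161,116.5,0,0,-0.059]]'
python3 -m pendant '[[0,0,0,0,0,0],[0,0,0,0,0,0],[0,0,0,0,0,0],[0,0,-4,0,0,0],[0,0,-15,0,0,0],[0,0,-45,0,0,0],[0,0,-85,0,0,0],[0,0,-115,0,0,0],[0,0,-125,0,0,0],[0,0,-125,0,0,0]]' 58 20
```

```text
time_s: 16.65
tcp_pos: [0.5044, 0.035, 0.0269]
eef_rot: [-180.0, -0.0, 3.4]
contact_force: [-1.3, 0.2, 5.0]
gripper_width: 0.0479
gripper_force: 20.0
time_s: 17.9
tcp_pos: [0.5043, 0.035, 0.1522]
eef_rot: [-180.0, -0.1, 3.4]
contact_force: [0.4, -0.5, -0.1]
gripper_width: 0.0584
gripper_force: 0.0
```

```bash
python3 -m pendant '[[-2,10,0,0,0,0.02],[-8,40,0,0,0,0.06],[-17,85,0,0,0,0.12],[-27,135,0,0,0,0.2],[-37,185,0,0,0,0.28],[-47,235,0,0,0,0.36],[-57,285,0,0,0,0.44],[-67,335,0,0,0,0.52],[-75,375,0,0,0,0.58],[-80,399,5,0,0,0.602],[-80,399,30,0,0,0.602],[-80,399,60,0,0,0.602],[-80,399,90,0,0,0.602],[-80,399,110,0,0,0.602],[-80,399,122,0,0,0.602],[-80,399,128,0,0,0.602],[-80,399,128,0,0,0.602],[-80,399,128,0,0,0.602]]' 87.6
python3 -m pendant '[[0,0,0,0,0,0],[0,0,0,0,0,0],[0,0,0,0,0,0],[0,0,0,0,0,0],[0,0,0,0,0,0],[0,0,0,0,0,0],[0,0,0,0,0,0]]' 30 15
python3 -m pendant '[[0,0,-4,0,0,0],[0,0,-15,0,0,0],[0,0,-40,0,0,0],[0,0,-75,0,0,0],[0,0,-105,0,0,0],[0,0,-120,0,0,0],[0,0,-120,0,0,0],[0,0,-120,0,0,0]]'
python3 - <<'E'
from h import *
st=r.get_state();print(st['tcp_pos'],st['joints'].round(1))
a,c=shot('scene','s3.png'); b,d=shot('side','d3.png'); 
crops=[]
for im,cc in((a,c),(b,d)):
    u,v=proj(cc,st['tcp_pos']).astype(int); print(u,v)
    k=im[max(0,v-60):v+60,max(0,u-80):u+80]; crops.append(cv2.resize(k,(400,300)))
cv2.imwrite('pics/grip3.png',np.hstack(crops)[:,:,::-1])
E
```

```text
time_s: 20.15
tcp_pos: [0.4484, -0.3684, 0.0242]
eef_rot: [-180.0, -0.1, -31.1]
contact_force: [-1.3, -0.7, -0.7]
gripper_width: 0.0876
gripper_force: 0.0
time_s: 21.02
tcp_pos: [0.4479, -0.3681, 0.0235]
eef_rot: [180.0, 0.0, -31.1]
contact_force: [-0.1, 0.3, 0.1]
gripper_width: 0.0399
gripper_force: 15.0
time_s: 22.02
tcp_pos: [0.4473, -0.3677, 0.1423]
eef_rot: [-180.0, 0.1, -31.1]
contact_force: [-0.8, 0.1, -0.9]
gripper_width: 0.0395
gripper_force: 15.0
[ 0.44725065 -0.3677217   0.14231655] [-20.1  15.4 -17.9  -0.  -56.8  79. ]
155 210
415 131
```

View pics/grip3.png

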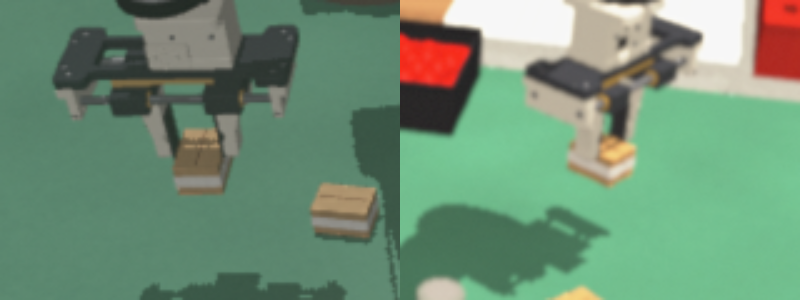

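Carton A is held level and square. Carrying it to the carton bin.

```bash
python3 -m pendant '[[-4,-10,0,0,0,-0.01],[-15,-36,0,0,0,-0.04],[-33,-78,0,0,0,-0.09],[-53,-124,0,0,0,-0.14],[-73,-170,0,0,0,-0.19],[-93,-216,0,0,0,-0.24],[-113,-262,0,0,0,-0.29],[-133,-310,0,0,0,-0.34],[-153,-357,0,0,0,-0.4],[-173,-404,0,0,0,-0.46],[-193,-450,0,0,0,-0.52],[-208,-486,0,0,0,-0.55],[-217,-506,0,0,0,-0.57],[-220,-513,0,0,0,-0.5725],[-220,-513,25,0,0,-0.5725],[-220,-513,60,0,0,-0.5725],[-220,-513,85,0,0,-0.5725],[-220,-513,96,0,0,-0.5725],[-220,-513,96,0,0,-0.5725]]'
python3 -m pendant '[[0,0,5,0,0,0],[0,0,10,0,0,0],[0,0,14,0,0,0],[0,0,17,0,0,0],[0,0,19,0,0,0],[0,0,20,0,0,0],[0,0,20.5,0,0,0],[0,0,20.5,0,0,0]]'
```

```text
time_s: 24.5
tcp_pos: [0.5243, 0.1841, 0.0472]
eef_rot: [180.0, 0.1, 1.7]
contact_force: [0.0, 0.8, -0.6]
gripper_width: 0.0396
gripper_force: 15.0
time_s: 25.5
tcp_pos: [0.5245, 0.1848, 0.0274]
eef_rot: [-180.0, -0.0, 1.7]
contact_force: [-1.0, -1.3, 5.4]
gripper_width: 0.0398
gripper_force: 15.0
```

```bash
python3 -m pendant '[[0,0,0,0,0,0],[0,0,0,0,0,0],[0,0,0,0,0,0],[0,0,-4,0,0,0],[0,0,-15,0,0,0],[0,0,-45,0,0,0],[0,0,-85,0,0,0],[0,0,-115,0,0,0],[0,0,-124,0,0,0],[0,0,-124,0,0,0]]' 54 15
cat > go.py <<'E'
import sys
from h import *
x,y,z,yaw=map(float,sys.argv[1:]); st=r.get_state(); p=st['tcp_pos']*1000; A=R.from_euler('z',st['eef_rot'][2],degrees=True).as_matrix()@np.diag([1,-1,-1.])
print('shift',(A.T@(np.array([x,y,z])-p)).round(1),'wz',round(-np.radians(yaw-st['eef_rot'][2]),3))
E
python3 go.py 446.5 -244.5 23.5 49
```

```text
time_s: 26.75
tcp_pos: [0.5246, 0.1849, 0.1516]
eef_rot: [-179.9, -0.1, 1.7]
contact_force: [-1.1, -0.4, 0.0]
gripper_width: 0.054
gripper_force: 0.0
shift [-90.8 426.9 128.1] wz -0.826
```

```bash
python3 -m pendant '[[-2,10,0,0,0,-0.02],[-9,40,0,0,0,-0.08],[-19,87,0,0,0,-0.17],[-30,137,0,0,0,-0.27],[-41,187,0,0,0,-0.37],[-52,237,0,0,0,-0.47],[-63,287,0,0,0,-0.57],[-74,337,0,0,0,-0.67],[-84,385,0,0,0,-0.76],[-90,415,0,0,0,-0.81],[-91,427,5,0,0,-0.826],[-91,427,30,0,0,-0.826],[-91,427,60,0,0,-0.826],[-91,427,90,0,0,-0.826],[-91,427,110,0,0,-0.826],[-91,427,122,0,0,-0.826],[-91,427,127.5,0,0,-0.826],[-91,427,127.5,0,0,-0.826],[-91,427,127.5,0,0,-0.826]]' 87.6
python3 -m pendant '[[0,0,0,0,0,0],[0,0,0,0,0,0],[0,0,0,0,0,0],[0,0,0,0,0,0],[0,0,0,0,0,0],[0,0,0,0,0,0],[0,0,0,0,0,0]]' 30 15
python3 -m pendant '[[0,0,-4,0,0,0],[0,0,-15,0,0,0],[0,0,-40,0,0,0],[0,0,-75,0,0,0],[0,0,-105,0,0,0],[0,0,-120,0,0,0],[0,0,-120,0,0,0],[0,0,-120,0,0,0]]'
python3 go.py 454.6 183 27.5 1.7
```

```text
time_s: 29.12
tcp_pos: [0.4467, -0.2449, 0.0241]
eef_rot: [179.9, -0.0, 49.0]
contact_force: [-0.2, -0.5, -0.3]
gripper_width: 0.0875
gripper_force: 0.0
time_s: 30.0
tcp_pos: [0.4462, -0.2448, 0.0234]
eef_rot: [-180.0, 0.0, 49.0]
contact_force: [-0.3, 0.1, -0.2]
gripper_width: 0.04
gripper_force: 15.0
time_s: 31.0
tcp_pos: [0.4455, -0.2445, 0.1424]
eef_rot: [-179.9, 0.0, 49.0]
contact_force: [-0.5, 0.1, -1.6]
gripper_width: 0.0397
gripper_force: 15.0
shift [ 328.7 -273.5  114.9] wz 0.826
```

```bash
python3 -m pendant '[[8,-6,0,0,0,0.02],[29,-24,0,0,0,0.08],[61,-51,0,0,0,0.17],[98,-82,0,0,0,0.26],[136,-113,0,0,0,0.35],[174,-145,0,0,0,0.44],[212,-176,0,0,0,0.53],[250,-208,0,0,0,0.62],[285,-237,0,0,0,0.71],[312,-260,0,0,0,0.79],[325,-271,0,0,0,0.82],[328.5,-273.5,0,0,0,0.826],[328.5,-273.5,25,0,0,0.826],[328.5,-273.5,60,0,0,0.826],[328.5,-273.5,85,0,0,0.826],[328.5,-273.5,96,0,0,0.826],[328.5,-273.5,96,0,0,0.826]]'
python3 -m pendant '[[0,0,5,0,0,0],[0,0,10,0,0,0],[0,0,14,0,0,0],[0,0,17,0,0,0],[0,0,19,0,0,0],[0,0,20,0,0,0],[0,0,20.5,0,0,0],[0,0,20.5,0,0,0]]'
```

```text
time_s: 33.12
tcp_pos: [0.4548, 0.1818, 0.0468]
eef_rot: [179.9, 0.1, 1.7]
contact_force: [0.3, 0.1, -0.7]
gripper_width: 0.0394
gripper_force: 15.0
time_s: 34.12
tcp_pos: [0.4551, 0.1826, 0.0274]
eef_rot: [180.0, -0.0, 1.7]
contact_force: [-2.2, -0.7, 5.4]
gripper_width: 0.0396
gripper_force: 15.0
```

```bash
python3 -m pendant '[[0,0,0,0,0,0],[0,0,0,0,0,0],[0,0,0,0,0,0],[0,0,-4,0,0,0],[0,0,-15,0,0,0],[0,0,-45,0,0,0],[0,0,-85,0,0,0],[0,0,-115,0,0,0],[0,0,-134,0,0,0],[0,0,-134,0,0,0]]' 54 15
python3 go.py 577.5 -184.5 48 0.8
python3 - <<'E'
from h import *
a,c=shot('scene','s4.png'); cv2.imwrite('pics/s4c.png',cv2.resize(a[130:310,180:480],(800,480),interpolation=cv2.INTER_CUBIC)[:,:,::-1])
hsv=cv2.cvtColor(a,cv2.COLOR_RGB2HSV); m=cv2.inRange(hsv,(0,0,110),(180,50,255)); m[:,:240]=0; m[:,280:]=0; m[:230]=0; m[280:]=0
k=max(cv2.findContours(m,0,1)[0],key=cv2.contourArea); print(cv2.boundingRect(k)); x,y,w,h=cv2.boundingRect(k); print(ray(c,(x+w/2,y+h/2),.032))
E
```

```text
time_s: 35.38
tcp_pos: [0.4559, 0.1833, 0.1632]
eef_rot: [-179.8, -0.2, 1.7]
contact_force: [-0.6, 0.3, -0.3]
gripper_width: 0.0538
gripper_force: 0.0
shift [110.6 371.2 115.2] wz 0.016
(246, 234, 22, 33)
[ 0.57712322 -0.18783177  0.032     ]
```

View pics/s4c.png

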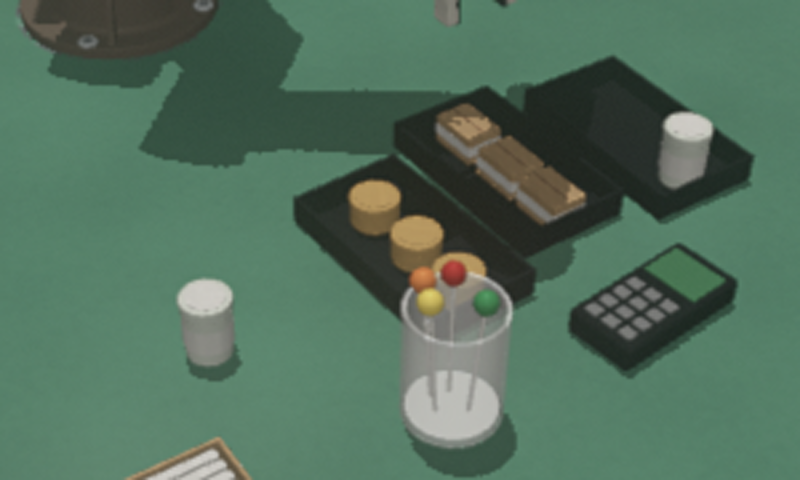

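Tins and cartons stand flat in their bins, and the tub is still on the counter at (207,322) in the crop. Fetching it.

```bash
python3 -m pendant '[[3,10,0,0,0,0],[11,38,0,0,0,0],[25,84,0,0,0,0.01],[40,134,0,0,0,0.016],[55,184,0,0,0,0.016],[70,234,0,0,0,0.016],[85,284,0,0,0,0.016],[98,330,0,0,0,0.016],[107,360,0,0,0,0.016],[110,372,0,0,0,0.016],[110,372,0,0,0,0.016],[110,372,25,0,0,0.016],[110,372,55,0,0,0.016],[110,372,82,0,0,0.016],[110,372,100,0,0,0.016],[110,372,109,0,0,0.016],[110,372,113.5,0,0,0.016],[110,372,113.5,0,0,0.016],[110,372,113.5,0,0,0.016]]' 87.6
python3 -m pendant '[[0,0,0,0,0,0],[0,0,0,0,0,0],[0,0,0,0,0,0],[0,0,0,0,0,0],[0,0,0,0,0,0],[0,0,0,0,0,0],[0,0,0,0,0,0]]' 36 20
python3 -m pendant '[[0,0,-4,0,0,0],[0,0,-15,0,0,0],[0,0,-40,0,0,0],[0,0,-75,0,0,0],[0,0,-105,0,0,0],[0,0,-120,0,0,0],[0,0,-120,0,0,0],[0,0,-120,0,0,0]]'
python3 go.py 480.7 331.5 52 0.8
python3 - <<'E'
from h import *
st=r.get_state()
a,c=shot('scene','s5.png'); b,d=shot('side','d5.png'); 
crops=[]
for im,cc in((a,c),(b,d)):
    u,v=proj(cc,st['tcp_pos']).astype(int)
    k=im[max(0,v-60):v+60,max(0,u-80):u+80]; crops.append(cv2.resize(k,(400,300)))
cv2.imwrite('pics/grip5.png',np.hstack(crops)[:,:,::-1])
E
```

```text
time_s: 37.8
tcp_pos: [0.5766, -0.1859, 0.0482]
eef_rot: [180.0, -0.1, 0.8]
contact_force: [-0.1, -0.5, -0.4]
gripper_width: 0.0876
gripper_force: 0.0
time_s: 38.67
tcp_pos: [0.5761, -0.186, 0.0475]
eef_rot: [180.0, -0.0, 0.8]
contact_force: [0.2, -1.7, 0.0]
gripper_width: 0.0472
gripper_force: 20.0
time_s: 39.67
tcp_pos: [0.5754, -0.1858, 0.1662]
eef_rot: [-180.0, 0.1, 0.8]
contact_force: [-0.1, -0.1, -1.0]
gripper_width: 0.0471
gripper_force: 20.0
shift [ -87.7 -518.5  114.2] wz -0.0
```

View pics/grip5.png

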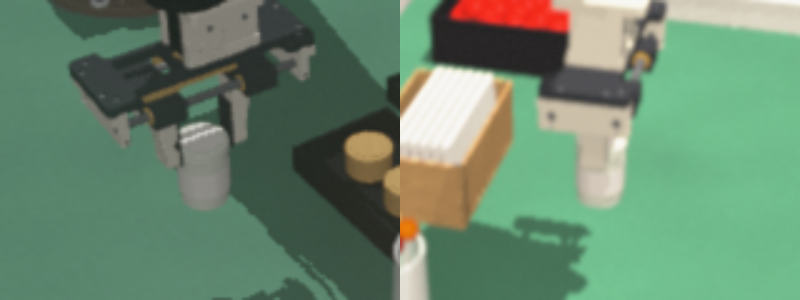

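Tub is held upright. Carrying it to the tub bin's near slot.

```bash
python3 -m pendant '[[-2,-10,0,0,0,0],[-6,-36,0,0,0,0],[-13,-76,0,0,0,0],[-20,-120,0,0,0,0],[-28,-165,0,0,0,0],[-36,-210,0,0,0,0],[-44,-255,0,0,0,0],[-51,-300,0,0,0,0],[-59,-345,0,0,0,0],[-67,-390,0,0,0,0],[-74,-435,0,0,0,0],[-81,-475,0,0,0,0],[-86,-503,0,0,0,0],[-88,-515,0,0,0,0],[-88,-518.5,10,0,0,0],[-88,-518.5,35,0,0,0],[-88,-518.5,65,0,0,0],[-88,-518.5,87,0,0,0],[-88,-518.5,96,0,0,0],[-88,-518.5,96,0,0,0]]'
python3 -m pendant '[[0,0,5,0,0,0],[0,0,10,0,0,0],[0,0,14,0,0,0],[0,0,17,0,0,0],[0,0,19,0,0,0],[0,0,20,0,0,0],[0,0,20.5,0,0,0],[0,0,20.5,0,0,0]]'
```

```text
time_s: 42.28
tcp_pos: [0.481, 0.3304, 0.071]
eef_rot: [179.9, 0.0, 0.7]
contact_force: [-1.1, 0.4, -0.6]
gripper_width: 0.047
gripper_force: 20.0
time_s: 43.28
tcp_pos: [0.4812, 0.3313, 0.0514]
eef_rot: [-180.0, -0.0, 0.8]
contact_force: [-1.2, -1.2, 3.9]
gripper_width: 0.047
gripper_force: 20.0
```

```bash
python3 -m pendant '[[0,0,0,0,0,0],[0,0,0,0,0,0],[0,0,0,0,0,0],[0,0,-4,0,0,0],[0,0,-15,0,0,0],[0,0,-45,0,0,0],[0,0,-85,0,0,0],[0,0,-130,0,0,0],[0,0,-180,0,0,0],[0,30,-225,0,0,0],[0,70,-265,0,0,0],[0,115,-270,0,0,0],[0,145,-270,0,0,0],[0,150,-270,0,0,0],[0,150,-270,0,0,0]]' 60 20
python3 - <<'E'
from h import *
im,c=shot('wrist','w6.png'); b,d=shot('side','d6.png')
cv2.imwrite('pics/fin.png',np.vstack([cv2.resize(im[:285],(640,285)),cv2.resize(b[220:440,190:450],(370,313)) .copy() if 0 else np.pad(cv2.resize(b[220:440,190:450],(370,313)),((0,0),(0,270),(0,0)))])[:,:,::-1])
E
```

```text
time_s: 45.15
tcp_pos: [0.4831, 0.1813, 0.3216]
eef_rot: [-180.0, -0.0, 0.8]
contact_force: [0.1, -0.4, -0.5]
gripper_width: 0.06
gripper_force: 0.0
```

View pics/fin.png

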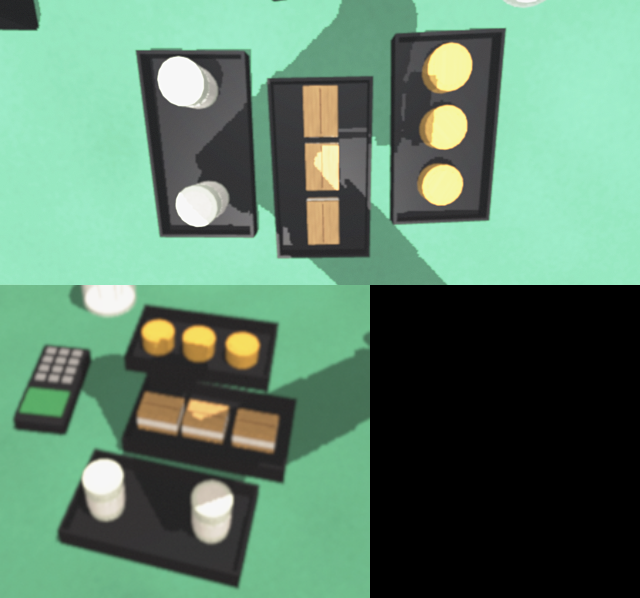

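Every item stands flat in its proper bin: tins at (443,127) and (440,185), cartons at (322,167) and (323,221), tub at (202,203). The jar and terminal are where they were.

```bash
python3 -c "
from plant import r
print(r.close_job())"
```

```text
the job is handed in; nothing more can be done
None
```

The job is handed in at about 45 s of the 139 s allowed: both tins, both cartons and the tub stand upright and flat in their matching bins, and the jar and card terminal were left where they were.

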